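# Find the jar with the brass cable gland by its weight and hand it over

## Task

Two look-alike white jars with black screw lids stand on the bench; one has a brass cable gland in it, the other the same gland in light plastic. Lift them in turn to feel which is heavier: stand the lighter one upright on the shallow metal stock tray and let go of it, and finish with the heavier one in the gripper, held still and upright a hand's breadth above the middle of the three-button control box, ready to be taken. Never tip or drop a jar, leave everything else where it lies, and do not put the heavy jar down at the end: the program finishes while holding it.

Things in the scene. Friction and masses are not known exactly. Their poses are not given: they have to be found in the camera images.
- jar_a_center (a point): One of the two jars: a closed opaque white jar with black ribbed screw lid, 72 mm high; body 52 mm across, lid 54 mm across and 18 mm high. Stands upright on the bench at the start. The point is its centre, 36 mm above the underside; z points up. The gland inside is loose by a few mm. Which jar is heavier changes from start to start: by 140 g or more; neither exceeds 450 g.
- jar_b_center (a point): The other jar: a closed opaque white jar with black ribbed screw lid, 72 mm high; body 52 mm across, lid 54 mm across and 18 mm high. Stands upright on the bench at the start. The point is its centre, 36 mm above the underside; z points up. The gland inside is loose by a few mm. Which jar is heavier changes from start to start: by 140 g or more; neither exceeds 450 g.
- tray: shallow light-metal stock tray fixed to the bench, 150 mm (its x) by 300 mm (its y), rim 14 mm high, walls 3 mm, floor 3 mm thick; origin at the centre of its underside, at bench height. A contactor stands on it, centred about y = -110 mm in the tray's frame (reaching to about y = -83 mm); the rest of the floor is free for jars, with room for both.
- box_top (a point): centre of the flat cover of the control box (white cover on black base, 74 mm in x by 162 mm in y), on the near part of the plywood mounting board. It is 98 mm above the bench; three push buttons stand 14 mm higher. The board (34 mm high) reaches 60 mm nearer and 190 mm farther along x, and 150 mm either way in y; devices on its far part reach 115 mm above the bench.
- contactor: Bystander, not to be disturbed: a black contactor 75 x 45 x 62 mm standing at the -y end of the tray; origin at the centre of its underside.
- screwdriver: Bystander, not to be disturbed: an orange-handled screwdriver 180 mm long lying on the bench between the two jars, up to 30 mm high; axis along its x.
- pliers: Bystander, not to be disturbed: red-handled pliers, 190 mm long, 16 mm high, lying beyond the tray; origin at the pivot, jaws to its +x.
- cutters: Bystander, not to be disturbed: yellow-handled pliers, 190 mm long, 16 mm high, lying beyond the left-hand jar; origin at the pivot, jaws to its +x.
- tape: Bystander, not to be disturbed: a black roll of insulating tape, 68 mm across, 19 mm high, on the near right of the bench.
- tub: Bystander, not to be disturbed: a clear wide tub of blue ferrules, 82 mm across, 46 mm high, left of the board.
Mind the look-alikes: they are no part of the job. What is shaped like the part that bears jar_b_center but brown or green is not meant. What is shaped like the part that bears jar_a_center but red is not meant.

How it is judged:
By the outcome, as a careful person would: the job done as asked, in the order asked, and still so for the second after the job is handed in, while the arm keeps its last pose, push and grip.
It also fails if it takes over 72 s, if anything falls off the work surface, if the arm or the gripper's body presses on something with over 40 N, if the wrist force passes 120 N, or if a joint passes its speed limit or range.

## Robot

A 6-joint arm with a two-finger parallel gripper is mounted at the origin on the work surface. World frame = base frame: x ahead of the robot, y to its left, z up, the work surface at z = 0. Lengths are in m, angles in rad, forces in N, time in s.
With the tool pointing down it reaches from about 0.35 to 0.975 m from the base axis. Payload 4.9 kg.
Tool frame: the origin (TCP) lies at the very end of the fingers, on their centre line; the grasp point (between the pads) lies 19 mm behind it; z points along the fingers, x is the direction in which the jaws open and shut, and the axes are right-handed (so a half turn about z gives the same grasp; the last joint's range is limited). The gripper opens to 85 mm and grips with 20 to 120 N. Pads are 22 mm wide; open, the fingers measure 114 mm over their backs; the gripper's body (76 mm by 85 mm) begins 54 mm behind the grasp point. The pads swing forward as they close: fully open they stand 13 mm farther back than shut.
Start: joints at [-1.243, 0.053, 1.613, -0, 1.476, -0.119], TCP at [0.27, -0.564, 0.204] pointing down, gripper open.
Joint ranges: [-3.01, 3.01], [-1.01, 2.22], [0.06, 2.58], [-1.02, 4.17], [0.09, 2.62], [-3.14, 3.14]. Speed limits (rad/s): [2.57, 2.57, 3.14, 3.14, 3.14, 3.14].

## Interface

Orientations are given as a rotation vector (axis times angle).
In Python, from station import monitor, imaging, ticket gives the robot as it stands.
- The arm moves only by the tool step_arm, never from a script. Its argument "targets" is one flat list of numbers, 4 for each row, row after row: the shift along the tool's x, y, z in m, then the turn about the tool's z in rad. In form: [tx, ty, tz, roll, tx, ty, tz, roll, ...]. A call has 1 to 12 rows; each row is the pose to reach, as a shift and turn from the pose measured when the call began, along the tool's axes at that moment; what a row does not reach only later rows make up. A row lasts 1/12 s, in which the tool goes at most 41.7 mm and 7.16 degrees, less where a joint would pass 70% of its speed; a pose out of reach is approached as far as the arm can. A call with a gripper value outside its range is refused whole. "grip" is the finger opening in m, from 0 to 0.0854, set as the call begins (left out, the last holds). The fingers move at their own pace and stop on an object; "force" is the grip in N (left out, the last holds). Time passes only in rows, so rows that repeat a pose let the fingers close. It gives the time, the measured TCP pose, the force and the opening at its end, in the units of the state.
- monitor.get_obs(): the state, without advancing time (a new reading comes with each control period).
- imaging.get_image(name): name is "scene" or "side" or "wrist"; returns a dict with "color" (400x640x3 uint8, red, green, blue), "depth" (400x640 float32, m along the optical axis (not along the pixel's ray), 0 where there is no reading), "fov_y" (degrees; the focal length in pixels is half the picture's height over the tangent of half this angle, whatever the lens; pixels are square), "cx", "cy" (the principal point, pixels), "R" (3x3) and "t" (3): a world point X has camera coordinates R X + t. Camera axes: x right, y down, z forward; pixel columns grow to the right and rows downward; lengths in m; the calibration is good to about 2 mm. A picture is of the moment at which its call begins.
- ticket.finish_job(): hands the job in, once; it reports no verdict.
Trained networks look in a picture, given as the dict that the camera call returned (one of the last four; its "shot" number tells which), for a name from the list of things; names that differ only in an ending like _2 or _b are one class to them, and where a whole thing is asked for, a point or a joint stands for the part that bears it (a point fixed in the world has none). Each returns a list of dicts, best first, with "score" (0 to 1); they miss things now and then, are a little off and sometimes report something else, mostly with a low value. They report only what shows in the picture. A call takes as long as a camera call. They do not tell look-alikes from the thing itself.
- imaging.search_frame(name, picture): "uv" ([column, row] in pixels, amid what is visible of it).
- imaging.mark_of(name, picture): "uv" ([column, row] in pixels: a listed point, or the origin of a listed thing).
The state is a dict: "t": time; "q": joint angles; "dq": joint speeds; "effort": joint torques, N m; "tool_pos": TCP position; "tool_rot": TCP orientation; "contact_force": force on the tool from outside, world axes, zero at the start; "wrist_torque": the same for the moment, N m; "opening": finger opening in m.
Only numpy, scipy, OpenCV 4.12 (cv2) and the standard library are available. Lean on these libraries where they do the work, as an engineer would, in place of code of your own. Each camera call takes 0.05 s, during which the arm holds its last target.

## Working session

There is one attempt and no reset: what is moved stays moved. The work goes in short steps, Python scripts to look and compute and a tool call to move; the robot and the scene stay as the last step left them, time stands still between calls to the robot, and variables do not carry over. Pictures are saved under pics/ and viewed, and the job is handed in when it is done.

Besides the shell and the picture viewer there is one more tool, called after "Emit:" as name(argument=value, ...) on one line, values as JSON. step_arm: Moves the arm, as the interface text tells. Its arguments: {"type":"object","properties":{"targets":{"type":"array","items":{"type":"number"}},"grip":{"type":"number"},"force":{"type":"number"}},"required":["targets"]}

```bash
mkdir -p pics; cat > h.py <<'E'
import numpy as np, cv2
from station import monitor, imaging, ticket
from scipy.spatial.transform import Rotation as Ro
def f(p): return p["color"].shape[0]/2/np.tan(np.radians(p["fov_y"])/2)
def px2w(p,u,v,z=None,r=2):
    F=f(p); d=np.array([(u-p["cx"])/F,(v-p["cy"])/F,1.]); R=np.array(p["R"]);t=np.array(p["t"])
    C=-R.T@t; D=R.T@d
    if z is not None: return C+D*(z-C[2])/D[2]
    w=p["depth"][int(v)-r:int(v)+r+1,int(u)-r:int(u)+r+1]; w=w[w>0]
    return C+D*np.median(w) if len(w) else None
def w2px(p,X):
    c=np.array(p["R"])@np.array(X)+np.array(p["t"]); return f(p)*c[:2]/c[2]+[p["cx"],p["cy"]]
def save(p,n): cv2.imwrite("pics/"+n+".png",p["color"][:,:,::-1])
E
python3 - <<'E'
from h import *
np.set_printoptions(precision=3,suppress=True)
o=monitor.get_obs(); print(o)
for c in ["scene","side","wrist"]:
    p=imaging.get_image(c); save(p,c+"0"); print(c,p["shot"],-np.array(p["R"]).T@p["t"])
    if c=="wrist": continue
    for n in ["jar_a_center","tray","box_top","contactor","screwdriver","tape","tub","pliers"]:
        for m in imaging.mark_of(n,p)[:5]:
            print(n,m["score"],np.array(m["uv"]),px2w(p,*m["uv"]))
E
```

```text
{'t': 0.0, 'q': array([-1.243,  0.053,  1.614, -0.   ,  1.476, -0.119]), 'dq': array([ 0.   , -0.   ,  0.   ,  0.   , -0.001, -0.   ]), 'effort': array([ -0.001, -39.368, -37.018,  -0.   ,   0.007,   0.   ]), 'tool_pos': array([ 0.27 , -0.563,  0.203]), 'tool_rot': array([-2.657,  1.673,  0.003]), 'contact_force': array([-0.6  , -0.028, -0.728]), 'wrist_torque': array([ 0.051,  0.007, -0.013]), 'opening': 0.08507743730072037}
scene 1 [1.453 0.443 0.758]
jar_a_center 0.62 [379.  197.4] [0.364 0.103 0.044]
jar_a_center 0.55 [351.  207.7] [0.454 0.034 0.037]
tray 0.79 [252.3 195.9] [ 0.475 -0.363 -0.003]
box_top 0.79 [341.6 224.8] [0.642 0.083 0.106]
box_top 0.51 [228.2 193. ] [ 0.511 -0.446  0.01 ]
contactor 0.86 [229.9 193.2] [ 0.506 -0.442  0.007]
screwdriver 0.51 [399.7 220.5] [ 0.402  0.193 -0.004]
tape 0.63 [326.5 195.7] [ 0.36  -0.104 -0.003]
tub 0.96 [446.  295.8] [0.726 0.404 0.039]
pliers 0.88 [243.1 238.6] [ 0.714 -0.228  0.008]
side 2 [0.373 0.79  0.798]
jar_a_center 0.83 [385.2 247.8] [0.346 0.12  0.062]
jar_a_center 0.56 [356.6 224.4] [0.427 0.059 0.065]
tray 0.66 [351.6 151.7] [ 0.502 -0.358  0.   ]
box_top 0.82 [272.9 204.9] [0.644 0.082 0.109]
contactor 0.83 [358.1 134.4] [ 0.493 -0.447  0.018]
contactor 0.64 [355.6 222.8] [0.43  0.056 0.068]
screwdriver 0.88 [360.1 277. ] [0.395 0.183 0.01 ]
screwdriver 0.46 [383.2 201.7] [ 0.367 -0.123 -0.002]
tape 0.73 [385.8 202.6] [ 0.359 -0.119 -0.001]
tub 0.85 [214.  336.1] [0.667 0.427 0.045]
pliers 0.81 [284.6 161. ] [ 0.71  -0.234  0.013]
pliers 0.49 [359.  134.3] [ 0.49  -0.446  0.019]
wrist 3 [ 0.344 -0.53   0.374]
```

View pics/scene0.png

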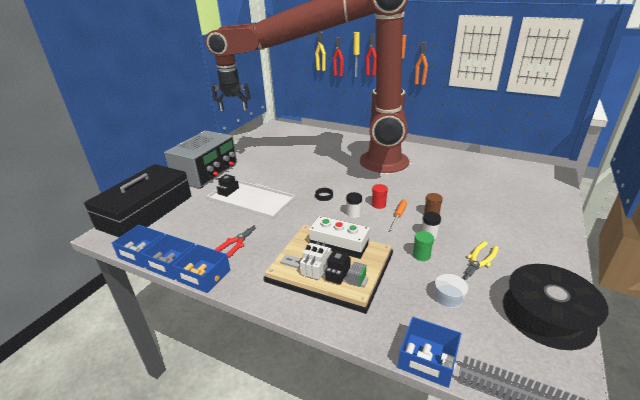

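View pics/side0.png

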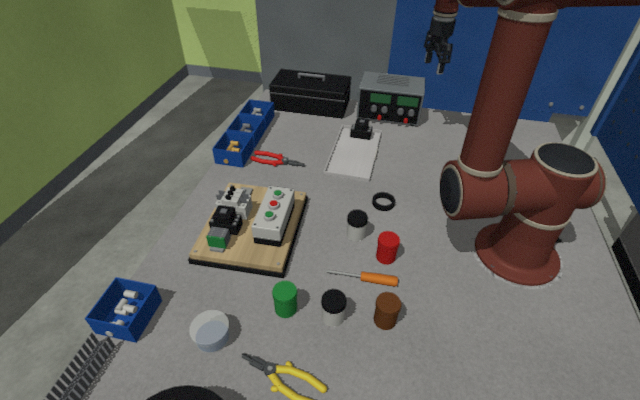

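View pics/wrist0.png

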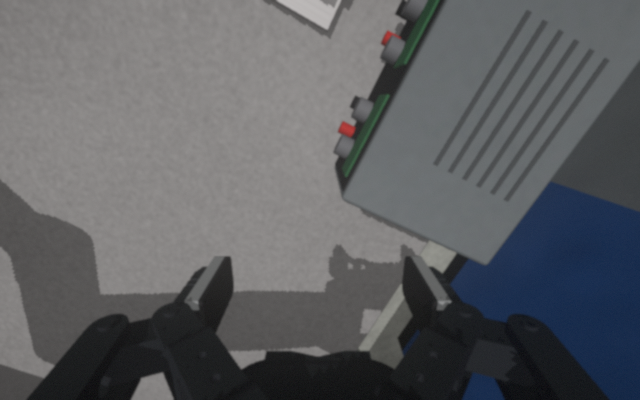

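The scene picture shows the white jars with black lids at (354,205) and (431,224). In the side picture they are at (357,226) and (334,308). The red jar at scene (380,196), brown at (433,205) and green at (424,246) are look-alikes and not meant. I'll confirm this in enlarged crops and measure the lid tops.

```bash
python3 - <<'E'
from h import *
np.set_printoptions(precision=4,suppress=True)
def cloud(p):
    H,W=p["depth"].shape; v,u=np.mgrid[:H,:W]; F=f(p); d=p["depth"]
    c=np.stack([(u-p["cx"])/F*d,(v-p["cy"])/F*d,d],-1)
    return (c-np.array(p["t"]))@np.array(p["R"]), d>0
P={}
for c in ["scene","side"]:
    p=imaging.get_image(c);P[c]=p
    X,ok=cloud(p)
    col=p["color"].astype(int)
    m=ok&(X[...,2]>.066)&(X[...,2]<.085)&(X[...,0]>.25)&(X[...,0]<.65)&(X[...,1]>-.2)&(X[...,1]<.4)
    n,l,s,ce=cv2.connectedComponentsWithStats(m.astype(np.uint8))
    for i in range(1,n):
        if s[i,4]<30: continue
        q=X[l==i]; print(c,ce[i],s[i,4],"min",q.min(0),"max",q.max(0),"mid",(q.min(0)+q.max(0))[:2]/2,q[:,2].mean(),col[l==i].mean(0))
    for name,xy in [("tray",(.36,.62,-.56,-.2)),]:
        for zl in [(.009,.03)]:
            mm=ok&(X[...,2]>zl[0])&(X[...,2]<zl[1])&(X[...,0]>xy[0])&(X[...,0]<xy[1])&(X[...,1]>xy[2])&(X[...,1]<xy[3])
            q=X[mm]; print("rim",q.min(0),q.max(0),len(q))
    mm=ok&(X[...,2]>.09)&(X[...,2]<.103)&(X[...,0]>.5)&(X[...,0]<.75)&(X[...,1]>-.1)&(X[...,1]<.25)&(col.min(-1)>150)
    q=X[mm];print("box",q.min(0),q.max(0),np.median(q,0),len(q))
a=P["scene"]["color"][170:270,320:460]; b=P["side"]["color"][190:350,260:420]
im=np.hstack([cv2.resize(a,(420,300),interpolation=2),cv2.resize(b,(300,300),interpolation=2)])
cv2.imwrite("pics/crop.png",im[:,:,::-1])
a=P["scene"]["color"][160:230,190:310]; b=P["side"]["color"][110:190,310:400]
im=np.hstack([cv2.resize(a,(400,300),interpolation=2),cv2.resize(b,(340,300),interpolation=2)])
cv2.imwrite("pics/crop2.png",im[:,:,::-1])
E
```

```text
scene [379.2981 188.    ] 104 min [0.3149 0.0703 0.0661] max [0.3722 0.1196 0.0738] mid [0.3435 0.0949] 0.06959448598015741 [217.2019  63.6058  60.6731]
scene [353.4667 196.4583] 120 min [0.4004 0.006  0.0661] max [0.4585 0.0587 0.0737] mid [0.4295 0.0323] 0.06955740880641344 [51.0833 50.925  52.4417]
scene [433.6529 197.0661] 121 min [0.2972 0.2554 0.066 ] max [0.352  0.3076 0.0733] mid [0.3246 0.2815] 0.06969652044045081 [131.6529  87.3967  59.5372]
scene [431.4067 216.62  ] 150 min [0.4155 0.2733 0.0661] max [0.4701 0.3268 0.0744] mid [0.4428 0.3001] 0.06973585616199061 [46.6333 45.8    47.38  ]
scene [423.5526 236.8526] 190 min [0.5236 0.276  0.0663] max [0.5794 0.3284 0.0739] mid [0.5515 0.3022] 0.06970842628398337 [ 75.3526 167.1158  92.0789]
rim [ 0.4112 -0.5095  0.009 ] [ 0.5742 -0.2045  0.0299] 319
box [ 0.6056 -0.0057  0.09  ] [0.7498 0.1563 0.1029] [0.6605 0.0833 0.0961] 789
side [276.9645 229.7943] 141 min [0.6048 0.0499 0.0661] max [0.6499 0.1572 0.0849] mid [0.6274 0.1035] 0.07545707276238355 [113.0709 113.773  108.6312]
side [357.752  216.4803] 254 min [0.4003 0.0027 0.0661] max [0.454  0.0614 0.0748] mid [0.4272 0.0321] 0.0710673955817786 [31.3937 32.1024 33.2992]
side [388.9966 238.9175] 291 min [0.3135 0.0682 0.0661] max [0.367  0.1219 0.0761] mid [0.3403 0.095 ] 0.07115839978038478 [154.8213  38.2784  35.2543]
side [284.4668 290.8199] 422 min [0.5242 0.2756 0.0661] max [0.5771 0.3308 0.0749] mid [0.5507 0.3032] 0.07135439746687464 [ 46.1398 121.3365  61.5261]
side [333.9639 299.3657] 443 min [0.4132 0.2722 0.066 ] max [0.4676 0.3273 0.0761] mid [0.4404 0.2998] 0.07122878055052537 [28.1287 28.702  30.1242]
side [388.7065 302.386 ] 443 min [0.2972 0.2532 0.0662] max [0.3513 0.309  0.0741] mid [0.3243 0.2811] 0.0713125901262282 [94.5056 60.3612 35.8059]
rim [ 0.414  -0.5105  0.009 ] [ 0.5711 -0.2023  0.0298] 317
box [ 0.6082 -0.005   0.0928] [0.7499 0.1593 0.103 ] [0.6435 0.0896 0.0976] 785
```

View pics/crop.png

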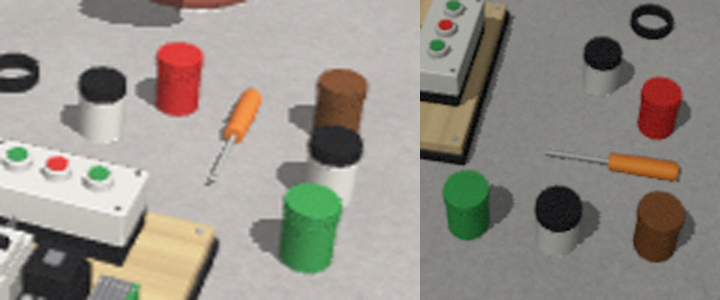

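View pics/crop2.png

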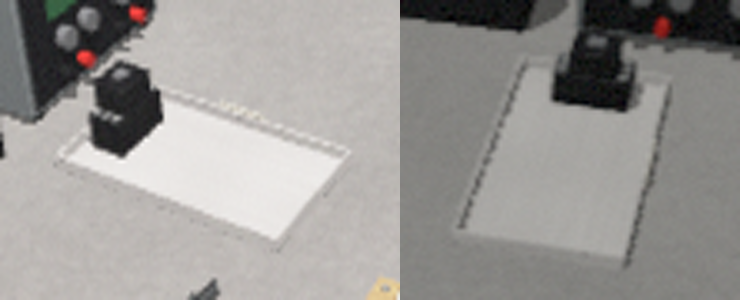

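The crops confirm that only the two white jars with black lids fit. Jar A is at (0.428, 0.032) and jar B at (0.441, 0.300). The red, brown and green jars are decoys. The tray's free floor is around (0.493, -0.30), and the contactor is at its far end. I'm moving above jar A with the jaws along y.

Emit:
step_arm(targets=[-0.469, -0.4, 0, 0.447, -0.469, -0.4, 0, 0.447, -0.469, -0.4, 0, 0.447, -0.469, -0.4, 0, 0.447, -0.469, -0.4, 0, 0.447, -0.469, -0.4, 0, 0.447, -0.469, -0.4, 0, 0.447, -0.469, -0.4, 0, 0.447, -0.469, -0.4, 0, 0.447, -0.469, -0.4, 0, 0.447, -0.469, -0.4, 0, 0.447, -0.469, -0.4, 0, 0.447], grip=0.085, force=40)

```text
t: 2.05
tool_pos: [0.3984, -0.0785, 0.2047]
tool_rot: [-2.22, 2.222, -0.002]
contact_force: [1.2, -0.7, -0.6]
opening: 0.085
```

Emit:
step_arm(targets=[-0.11, -0.03, 0, 0, -0.11, -0.03, 0, 0, -0.11, -0.03, 0, 0, -0.11, -0.03, 0, 0, -0.11, -0.03, 0, 0, -0.11, -0.03, 0, 0])

```text
t: 2.55
tool_pos: [0.4284, 0.0314, 0.2046]
tool_rot: [-2.221, 2.221, -0.003]
contact_force: [0.5, -0.7, -0.8]
opening: 0.0854
```

```bash
cat >> h.py <<'E'
def axes():
    o=monitor.get_obs(); R=Ro.from_rotvec(o["tool_rot"]).as_matrix(); return o,R
def shift(X):
    o,R=axes(); return R.T@(np.array(X)-o["tool_pos"])
def weigh(n=12):
    F=[];E=[]
    for _ in range(n):
        imaging.get_image("wrist"); o=monitor.get_obs(); F.append(o["contact_force"]);E.append(o["effort"])
    F=np.array(F); print("F mean",F.mean(0),"sd",F.std(0),"eff",np.mean(E,0), "pos",o["tool_pos"],"open",o["opening"],"t",o["t"])
E
python3 - <<'E'
from h import *
np.set_printoptions(precision=4,suppress=True)
p=imaging.get_image("wrist"); save(p,"w1")
weigh(6)
o,R=axes();print(R)
p=imaging.get_image("side"); save(p,"s1")
E
```

```text
F mean [ 0.3215  0.6464 -0.1546] sd [0.4894 0.1627 0.6019] eff [  0.227  -18.5425 -37.6234   0.0068  -0.0042  -0.0017] pos [0.4284 0.0307 0.2047] open 0.08499596985819026 t 2.9
[[-0.0026 -1.      0.0017]
 [-1.      0.0026 -0.0007]
 [ 0.0007 -0.0017 -1.    ]]
```

View pics/w1.png

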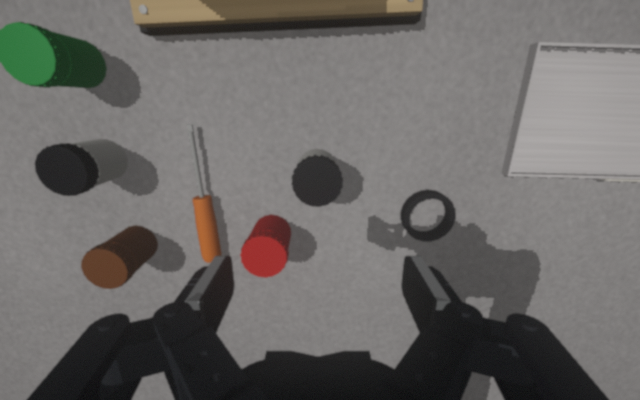

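The wrist picture shows jar A's lid at (317,180) and jar B's at (67,168), with the red decoy at (266,250). I'm refining both positions from this closer view.

```bash
python3 - <<'E'
from h import *
np.set_printoptions(precision=4,suppress=True)
p=imaging.get_image("wrist")
g=p["color"].max(-1)
for (u,v) in [(317,180),(67,168)]:
    m=np.zeros(g.shape,np.uint8)
    d=p["depth"]; z=np.abs(d-d[v,u])<0.004
    m=(z&(g<90)).astype(np.uint8); n,l,s,c=cv2.connectedComponentsWithStats(m)
    i=l[v,u]; x,y,w,h,a=s[i]; print(s[i],c[i],px2w(p,*c[i]),px2w(p,*c[i],z=.072))
print(shift([.428,.032,.013]), monitor.get_obs()["tool_pos"])
E
```

```text
[ 292  155   51   41 1203] [316.5727 179.601 ] [0.4323 0.0308 0.072 ] [0.4323 0.0308 0.072 ]
[  35  144   54   38 1319] [ 61.7384 165.0387] [0.4487 0.2947 0.0719] [0.4487 0.2946 0.072 ]
[-0.0011  0.0008  0.1916] [0.4285 0.031  0.2046]
```

```bash
cat >> h.py <<'E'
def cloud(p):
    H,W=p["depth"].shape; v,u=np.mgrid[:H,:W]; F=f(p); d=p["depth"]
    c=np.stack([(u-p["cx"])/F*d,(v-p["cy"])/F*d,d],-1)
    return (c-np.array(p["t"]))@np.array(p["R"]), d>0
def lid(p,x,y,z=.072,r=.045):
    X,ok=cloud(p); m=ok&(abs(X[...,2]-z)<.0035)&(np.hypot(X[...,0]-x,X[...,1]-y)<r)
    q=X[m]
    (c,rad)=cv2.minEnclosingCircle(q[:,:2].astype(np.float32)); return len(q),np.array(c),rad,q.mean(0)
E
python3 - <<'E'
from h import *
np.set_printoptions(precision=4,suppress=True)
for n in ["wrist","side","scene"]:
    p=imaging.get_image(n)
    for x,y in [(.428,.032),(.441,.3)]: print(n,lid(p,x,y))
E
```

```text
wrist (1949, array([0.4288, 0.0311]), 0.027593182399868965, array([0.4298, 0.031 , 0.0717]))
wrist (2105, array([0.4417, 0.2974]), 0.02846631221473217, array([0.4425, 0.2966, 0.0717]))
side (236, array([0.4285, 0.0312]), 0.028989793732762337, array([0.428 , 0.034 , 0.0715]))
side (411, array([0.4403, 0.2993]), 0.027503522112965584, array([0.4401, 0.3006, 0.0715]))
scene (92, array([0.4322, 0.0346]), 0.02895735763013363, array([0.4312, 0.0342, 0.0701]))
scene (122, array([0.443 , 0.3007]), 0.027350418269634247, array([0.4435, 0.2998, 0.0705]))
```

Jar A's lid centre is (0.429, 0.031), at height 72 mm and radius 27.5 mm, which matches its given size. The arm is directly over it, so I'm descending and gripping.

Emit:
step_arm(targets=[0, 0, 0.03, 0, 0, 0, 0.06, 0, 0, 0, 0.09, 0, 0, 0, 0.11, 0, 0, 0, 0.13, 0, 0, 0, 0.15, 0, 0, 0, 0.165, 0, 0, 0, 0.18, 0, 0, 0, 0.19, 0, 0, 0, 0.19, 0, 0, 0, 0.19, 0])

```text
t: 4.07
tool_pos: [0.4285, 0.0313, 0.0144]
tool_rot: [-2.22, 2.223, -0.001]
contact_force: [0.9, -0.5, 0.4]
opening: 0.0853
```

Emit:
step_arm(targets=[0, 0, 0, 0, 0, 0, 0, 0, 0, 0, 0, 0, 0, 0, 0, 0, 0, 0, 0, 0, 0, 0, 0, 0, 0, 0, 0, 0, 0, 0, 0, 0, 0, 0, 0, 0, 0, 0, 0, 0], grip=0.03, force=40)

```text
t: 4.9
tool_pos: [0.4297, 0.0312, 0.0159]
tool_rot: [-2.219, 2.221, -0.004]
contact_force: [-1.4, 0.2, 6.4]
opening: 0.0525
```

Emit:
step_arm(targets=[0, 0, -0.005, 0, 0, 0, -0.015, 0, 0, 0, -0.03, 0, 0, 0, -0.05, 0, 0, 0, -0.07, 0, 0, 0, -0.09, 0, 0, 0, -0.1, 0, 0, 0, -0.105, 0, 0, 0, -0.105, 0, 0, 0, -0.105, 0, 0, 0, -0.105, 0, 0, 0, -0.105, 0])

```text
t: 5.9
tool_pos: [0.4284, 0.0314, 0.1193]
tool_rot: [2.22, -2.223, 0.001]
contact_force: [-0.3, 0.1, -0.4]
opening: 0.0531
```

```bash
python3 - <<'E'
from h import *
np.set_printoptions(precision=4,suppress=True)
weigh(20)
p=imaging.get_image("side"); save(p,"s2")
p=imaging.get_image("wrist"); save(p,"w2")
E
```

```text
F mean [-0.033  -0.1306 -0.6964] sd [0.3697 0.361  0.4978] eff [  0.0001 -19.9982 -36.4759  -0.0011  -0.0068  -0.    ] pos [0.4294 0.0313 0.1209] open 0.05332055501839757 t 6.9
```

View pics/s2.png

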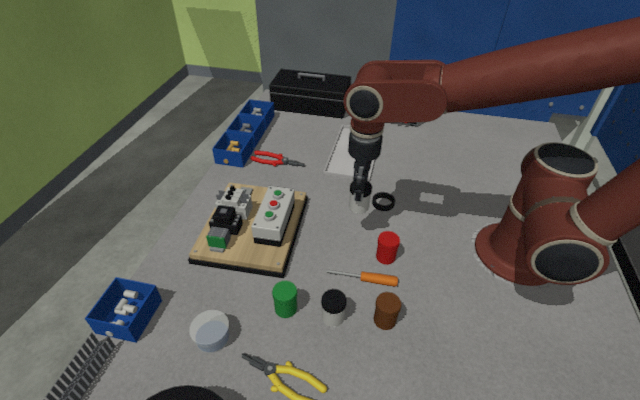

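The side picture shows jar A held upright at (362,200), clear of the bench. It reads about -0.7 N, which suggests it is light. I'll set it back down and feel B for comparison.

Emit:
step_arm(targets=[0, 0, 0.02, 0, 0, 0, 0.04, 0, 0, 0, 0.06, 0, 0, 0, 0.075, 0, 0, 0, 0.085, 0, 0, 0, 0.093, 0, 0, 0, 0.098, 0, 0, 0, 0.101, 0, 0, 0, 0.103, 0, 0, 0, 0.104, 0, 0, 0, 0.1045, 0, 0, 0, 0.1045, 0])

```text
t: 8.0
tool_pos: [0.4302, 0.0312, 0.0169]
tool_rot: [-2.219, 2.221, -0.005]
contact_force: [-0.4, 0.7, -0.4]
opening: 0.0529
```

```bash
python3 - <<'E'
from h import *
np.set_printoptions(precision=4,suppress=True)
weigh(8)
E
```

```text
F mean [ 0.1361  0.2344 -0.5508] sd [0.2065 0.4255 0.4921] eff [ -0.0011 -22.5072 -32.7513  -0.0011  -0.0104   0.    ] pos [0.4298 0.0312 0.0165] open 0.05244313438645227 t 8.4
```

Emit:
step_arm(targets=[0, 0, 0.0005, 0, 0, 0, 0.001, 0, 0, 0, 0.001, 0, 0, 0, 0.001, 0])

```text
t: 8.73
tool_pos: [0.4301, 0.0312, 0.0159]
tool_rot: [-2.219, 2.221, -0.005]
contact_force: [-0.7, 0.0, 2.3]
opening: 0.0525
```

```bash
python3 - <<'E'
from h import *
np.set_printoptions(precision=4,suppress=True)
weigh(4)
E
```

```text
F mean [-1.0311  0.5107  4.2788] sd [0.3529 0.3699 0.4988] eff [ -0.2449 -20.7665 -30.8908  -0.0442  -0.3019  -0.0175] pos [0.4302 0.0312 0.0159] open 0.05292791301658538 t 8.9333
```

It's down firmly. I'm releasing it.

Emit:
step_arm(targets=[0, 0, 0, 0, 0, 0, 0, 0, 0, 0, 0, 0, 0, 0, 0, 0, 0, 0, 0, 0, 0, 0, 0, 0, 0, 0, 0, 0, 0, 0, 0, 0], grip=0.085)

```text
t: 9.6
tool_pos: [0.4301, 0.0312, 0.0159]
tool_rot: [-2.219, 2.221, -0.005]
contact_force: [0.4, 0.1, 0.3]
opening: 0.0848
```

Emit:
step_arm(targets=[0, 0, -0.01, 0, 0, 0, -0.03, 0, 0, 0, -0.05, 0, 0, 0, -0.08, 0, 0, 0, -0.105, 0, 0, 0, -0.105, 0, 0, 0, -0.105, 0, 0, 0, -0.105, 0])

```text
t: 10.27
tool_pos: [0.4295, 0.0313, 0.1208]
tool_rot: [-2.219, 2.221, -0.005]
contact_force: [-0.4, 1.1, 0.1]
opening: 0.0851
```

```bash
python3 - <<'E'
from h import *
np.set_printoptions(precision=4,suppress=True)
weigh(20)
p=imaging.get_image("wrist"); save(p,"w3"); print(lid(p,.429,.031))
print(lid(p,.441,.299))
print(shift([.441,.299,.20]))
E
```

```text
F mean [-0.0687  0.1297 -0.051 ] sd [0.3983 0.4845 0.387 ] eff [  0.0015 -19.7766 -36.1172  -0.0009  -0.0103  -0.    ] pos [0.4298 0.0313 0.1209] open 0.08485424540481751 t 11.2667
(3411, array([0.4297, 0.0312]), 0.027784645557403564, array([0.4308, 0.0311, 0.0717]))
(434, array([0.4365, 0.2807]), 0.02046358771622181, array([0.4359, 0.2755, 0.071 ]))
[-0.2677 -0.0113 -0.0793]
```

Jar A weighs about 0.65 N (65 g). On to jar B.

Emit:
step_arm(targets=[0, 0, -0.04, 0, 0, 0, -0.08, 0, -0.04, -0.002, -0.08, 0, -0.08, -0.004, -0.08, 0, -0.12, -0.005, -0.08, 0, -0.16, -0.007, -0.08, 0, -0.2, -0.009, -0.08, 0, -0.24, -0.011, -0.08, 0, -0.268, -0.011, -0.08, 0, -0.268, -0.011, -0.08, 0, -0.268, -0.011, -0.08, 0, -0.268, -0.011, -0.08, 0])

```text
t: 12.32
tool_pos: [0.4406, 0.2989, 0.2005]
tool_rot: [-2.219, 2.221, -0.005]
contact_force: [0.2, -1.2, 0.1]
opening: 0.0847
```

```bash
python3 - <<'E'
from h import *
np.set_printoptions(precision=4,suppress=True)
p=imaging.get_image("wrist"); save(p,"w4"); print(lid(p,.441,.299))
print(lid(p,.429,.031))
print(monitor.get_obs()["tool_pos"],axes()[1])
l=lid(p,.441,.299)[1]; print(shift([l[0],l[1],.0155]))
E
```

```text
(1998, array([0.4413, 0.2982]), 0.027665598317980766, array([0.4423, 0.2983, 0.0717]))
(1993, array([0.4292, 0.0317]), 0.02775605022907257, array([0.4303, 0.0327, 0.0715]))
[0.4407 0.2985 0.2006] [[-0.0018 -1.      0.0036]
 [-1.      0.0018 -0.0012]
 [ 0.0012 -0.0036 -1.    ]]
[0.0001 0.0002 0.1851]
```

View pics/w4.png

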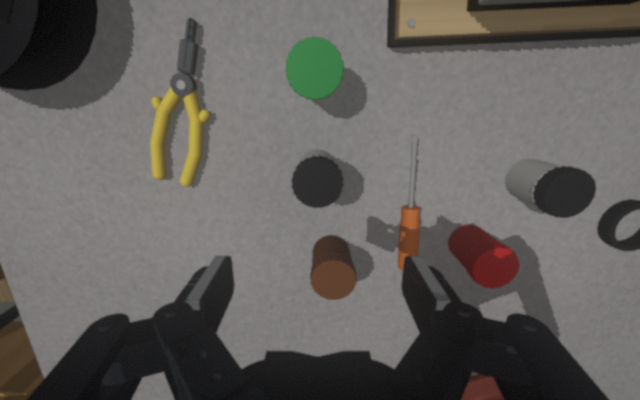

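The wrist picture shows jar B's black lid at (318,181), centred under the tool. The green, brown and screwdriver neighbours are all clear of the fingers. I'm descending.

Emit:
step_arm(targets=[0, 0, 0.03, 0, 0, 0, 0.06, 0, 0, 0, 0.09, 0, 0, 0, 0.11, 0, 0, 0, 0.13, 0, 0, 0, 0.15, 0, 0, 0, 0.165, 0, 0, 0, 0.178, 0, 0, 0, 0.185, 0, 0, 0, 0.185, 0, 0, 0, 0.185, 0])

```text
t: 13.28
tool_pos: [0.4418, 0.298, 0.0159]
tool_rot: [-2.217, 2.223, -0.006]
contact_force: [0.2, 0.5, 0.4]
opening: 0.0853
```

Emit:
step_arm(targets=[0, 0, 0, 0, 0, 0, 0, 0, 0, 0, 0, 0, 0, 0, 0, 0, 0, 0, 0, 0, 0, 0, 0, 0, 0, 0, 0, 0, 0, 0, 0, 0, 0, 0, 0, 0, 0, 0, 0, 0], grip=0.03, force=40)

```text
t: 14.12
tool_pos: [0.4429, 0.2986, 0.0175]
tool_rot: [-2.216, 2.221, -0.007]
contact_force: [-0.2, -0.3, 6.3]
opening: 0.0527
```

Emit:
step_arm(targets=[0, 0, -0.005, 0, 0, 0, -0.015, 0, 0, 0, -0.03, 0, 0, 0, -0.05, 0, 0, 0, -0.07, 0, 0, 0, -0.09, 0, 0, 0, -0.1, 0, 0, 0, -0.105, 0, 0, 0, -0.105, 0, 0, 0, -0.105, 0, 0, 0, -0.105, 0, 0, 0, -0.105, 0])

```text
t: 15.12
tool_pos: [0.4412, 0.2981, 0.1207]
tool_rot: [-2.218, 2.223, -0.005]
contact_force: [-0.4, 0.5, -3.7]
opening: 0.0526
```

```bash
python3 - <<'E'
from h import *
np.set_printoptions(precision=4,suppress=True)
weigh(20)
p=imaging.get_image("side"); save(p,"s5")
E
```

```text
F mean [ 0.2399 -0.0842 -3.3717] sd [0.4483 0.5465 0.4777] eff [  0.0004 -32.5861 -37.3504  -0.0069  -0.0124  -0.    ] pos [0.4422 0.2986 0.1225] open 0.052708982818652 t 16.1167
```

View pics/s5.png

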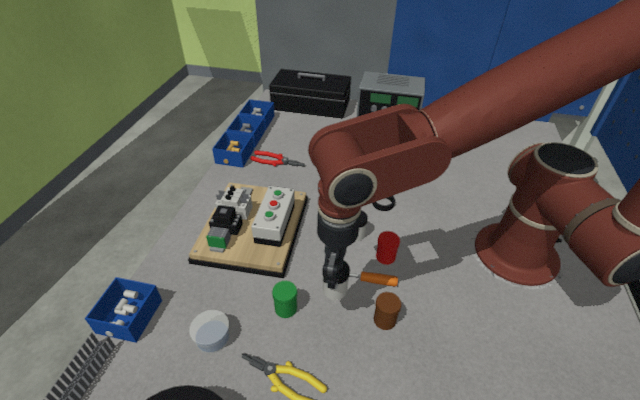

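Jar B weighs about 3.3 N and jar A about 0.65 N, so B is the heavier one. I'll set B back where it stood and then carry A to the tray.

Emit:
step_arm(targets=[0, 0, 0.02, 0, 0, 0, 0.04, 0, 0, 0, 0.06, 0, 0, 0, 0.075, 0, 0, 0, 0.085, 0, 0, 0, 0.093, 0, 0, 0, 0.098, 0, 0, 0, 0.101, 0, 0, 0, 0.103, 0, 0, 0, 0.104, 0, 0, 0, 0.1048, 0, 0, 0, 0.1053, 0])

```text
t: 17.17
tool_pos: [0.4433, 0.2989, 0.0178]
tool_rot: [-2.215, 2.22, -0.008]
contact_force: [-0.0, -0.7, -3.3]
opening: 0.0527
```

```bash
python3 - <<'E'
from h import *
np.set_printoptions(precision=4,suppress=True)
weigh(4)
E
```

```text
F mean [ 0.1999  0.3594 -2.9309] sd [0.4444 0.5413 0.8379] eff [ -0.0263 -34.8263 -33.5162  -0.0188   0.0114   0.0014] pos [0.4432 0.2988 0.0176] open 0.05272639950253405 t 17.3667
```

Emit:
step_arm(targets=[0, 0, 0.0005, 0, 0, 0, 0.001, 0, 0, 0, 0.0015, 0, 0, 0, 0.0015, 0, 0, 0, 0.0015, 0])

```text
t: 17.78
tool_pos: [0.4437, 0.2989, 0.0175]
tool_rot: [-2.215, 2.22, -0.008]
contact_force: [-3.0, -1.5, 5.6]
opening: 0.053
```

```bash
python3 - <<'E'
from h import *
np.set_printoptions(precision=4,suppress=True)
weigh(4)
E
```

```text
F mean [-2.6876 -1.7132  5.4386] sd [0.3741 0.1563 0.5587] eff [  0.0007 -31.0767 -31.2826   0.2494  -1.0787  -0.0564] pos [0.4437 0.2989 0.0175] open 0.05307608067389947 t 17.9833
```

Emit:
step_arm(targets=[0, 0, 0, 0, 0, 0, 0, 0, 0, 0, 0, 0, 0, 0, 0, 0, 0, 0, 0, 0, 0, 0, 0, 0, 0, 0, 0, 0, 0, 0, 0, 0], grip=0.085)

```text
t: 18.65
tool_pos: [0.4437, 0.2989, 0.0174]
tool_rot: [-2.215, 2.22, -0.008]
contact_force: [-0.1, 0.5, -0.0]
opening: 0.0849
```

Emit:
step_arm(targets=[0, 0, -0.01, 0, 0, 0, -0.03, 0, 0, 0, -0.06, 0, 0, 0, -0.1, 0, 0, 0, -0.14, 0, 0, 0, -0.18, 0, 0, 0, -0.185, 0, 0, 0, -0.185, 0])

```text
t: 19.32
tool_pos: [0.4446, 0.3001, 0.2081]
tool_rot: [-2.209, 2.214, -0.013]
contact_force: [-0.5, -0.6, -1.1]
opening: 0.0848
```

```bash
python3 - <<'E'
from h import *
np.set_printoptions(precision=4,suppress=True)
p=imaging.get_image("wrist"); save(p,"w6"); print(lid(p,.443,.299),axes()[1])
print(monitor.get_obs()["tool_pos"],shift([.4295,.0313,.2]))
E
```

```text
(1893, array([0.4426, 0.2986]), 0.02770914137363434, array([0.4433, 0.2986, 0.0717])) [[-0.0022 -0.9999  0.0109]
 [-1.      0.0022  0.0018]
 [-0.0018 -0.0109 -0.9999]]
[0.4431 0.2993 0.2046] [0.268  0.0131 0.004 ]
```

View pics/w6.png

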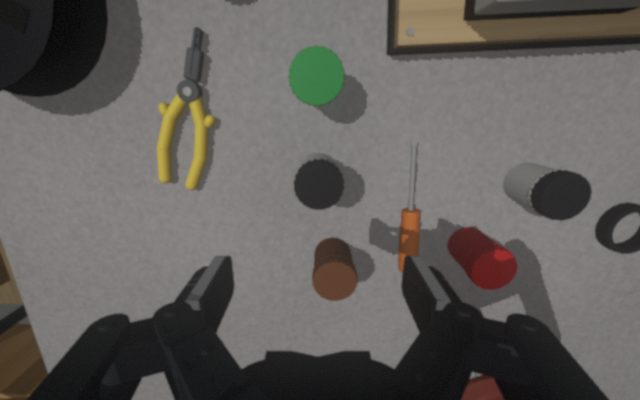

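Jar B stands upright, its lid seen at (319,183) and measured at (0.443, 0.299). Back to A.

Emit:
step_arm(targets=[0.04, 0.002, 0, 0, 0.08, 0.004, 0, 0, 0.12, 0.006, 0, 0, 0.16, 0.008, 0, 0, 0.2, 0.01, 0, 0, 0.235, 0.012, 0, 0, 0.26, 0.013, 0, 0, 0.268, 0.013, 0.004, 0, 0.268, 0.013, 0.004, 0, 0.268, 0.013, 0.004, 0, 0.268, 0.013, 0.004, 0])

```text
t: 20.28
tool_pos: [0.4291, 0.0324, 0.1989]
tool_rot: [-2.215, 2.217, -0.007]
contact_force: [0.8, -1.5, 0.6]
opening: 0.0848
```

```bash
python3 - <<'E'
from h import *
np.set_printoptions(precision=4,suppress=True)
p=imaging.get_image("wrist"); save(p,"w7"); l=lid(p,.4295,.031); print(l,axes()[1])
print(monitor.get_obs()["tool_pos"],shift([l[1][0],l[1][1],.0155]))
E
```

```text
(2006, array([0.4293, 0.0311]), 0.02760126069188118, array([0.4305, 0.0311, 0.0717])) [[-0.0003 -1.      0.0096]
 [-1.      0.0003  0.0024]
 [-0.0024 -0.0096 -1.    ]]
[0.4293 0.0326 0.1993] [0.0019 0.0017 0.1838]
```

Emit:
step_arm(targets=[0.002, 0.002, 0.03, 0, 0.002, 0.002, 0.06, 0, 0.002, 0.002, 0.09, 0, 0.002, 0.002, 0.11, 0, 0.002, 0.002, 0.13, 0, 0.002, 0.002, 0.15, 0, 0.002, 0.002, 0.165, 0, 0.002, 0.002, 0.178, 0, 0.002, 0.002, 0.183, 0, 0.002, 0.002, 0.183, 0, 0.002, 0.002, 0.183, 0])

```text
t: 21.25
tool_pos: [0.4293, 0.0316, 0.0166]
tool_rot: [-2.217, 2.214, -0.008]
contact_force: [0.0, 0.1, -0.1]
opening: 0.0853
```

Emit:
step_arm(targets=[0, 0, 0, 0, 0, 0, 0, 0, 0, 0, 0, 0, 0, 0, 0, 0, 0, 0, 0, 0, 0, 0, 0, 0, 0, 0, 0, 0, 0, 0, 0, 0, 0, 0, 0, 0, 0, 0, 0, 0], grip=0.03, force=40)

```text
t: 22.08
tool_pos: [0.4304, 0.0317, 0.0181]
tool_rot: [-2.215, 2.213, -0.01]
contact_force: [-0.9, 1.5, 5.7]
opening: 0.0527
```

Emit:
step_arm(targets=[0, 0, -0.005, 0, 0, 0, -0.015, 0, 0, 0, -0.03, 0, 0, 0, -0.05, 0, 0, 0, -0.07, 0, 0, 0, -0.09, 0, 0, 0, -0.1, 0, 0, 0, -0.105, 0, 0, 0, -0.105, 0, 0, 0, -0.105, 0])

```text
t: 22.92
tool_pos: [0.4287, 0.0314, 0.1223]
tool_rot: [-2.215, 2.214, -0.009]
contact_force: [0.6, -0.0, -0.9]
opening: 0.0531
```

```bash
python3 - <<'E'
from h import *
np.set_printoptions(precision=4,suppress=True)
weigh(8); print(axes()[1])
print(monitor.get_obs()["tool_pos"],shift([.494,-.305,.12]))
E
```

```text
F mean [ 0.1079 -0.2982 -0.5733] sd [0.5548 0.4983 0.5693] eff [ -0.001  -19.8565 -36.7652   0.013   -0.035    0.    ] pos [0.4289 0.0314 0.1225] open 0.05239232431865337 t 23.3167
[[ 0.0008 -0.9999  0.0108]
 [-1.     -0.0008  0.0028]
 [-0.0028 -0.0108 -0.9999]]
[0.4289 0.0314 0.1225] [ 0.3365 -0.0648  0.0023]
```

Jar A is held, and its weight reads the same as before. I'm carrying it over to the tray.

Emit:
step_arm(targets=[0.008, -0.0015, 0, 0, 0.025, -0.005, 0, 0, 0.05, -0.01, 0, 0, 0.08, -0.015, 0, 0, 0.11, -0.021, 0, 0, 0.14, -0.027, 0, 0, 0.17, -0.033, 0, 0, 0.2, -0.038, 0, 0, 0.23, -0.044, 0, 0, 0.26, -0.05, 0, 0, 0.28, -0.054, 0, 0, 0.29, -0.056, 0, 0])

```text
t: 24.32
tool_pos: [0.4851, -0.2617, 0.1223]
tool_rot: [-2.213, 2.217, -0.01]
contact_force: [0.6, -0.2, -0.9]
opening: 0.0528
```

```bash
python3 - <<'E'
from h import *
np.set_printoptions(precision=4,suppress=True)
print(monitor.get_obs()["tool_pos"],shift([.494,-.305,.0215]))
p=imaging.get_image("wrist");save(p,"w8")
X,ok=cloud(p); m=ok&(X[...,2]>.009)&(X[...,2]<.017)&(X[...,0]>.38)&(X[...,0]<.62)&(X[...,1]<-.15)&(X[...,1]>-.53)
print(X[m].min(0),X[m].max(0),cv2.minAreaRect(X[m][:,:2].astype(np.float32)))
m=ok&(X[...,2]>.03)&(X[...,2]<.075)&(X[...,0]>.38)&(X[...,0]<.62)&(X[...,1]<-.38)&(X[...,1]>-.53)
print(X[m].min(0),X[m].max(0))
E
```

```text
[ 0.4851 -0.2617  0.1223] [ 0.0435 -0.0079  0.1008]
[ 0.4145 -0.5115  0.009 ] [ 0.5719 -0.2074  0.017 ] ((0.49214503169059753, -0.3592228293418884), (0.3013046681880951, 0.15230467915534973), 88.47766876220703)
[ 0.4483 -0.493   0.03  ] [ 0.5241 -0.4449  0.068 ]
```

View pics/w8.png

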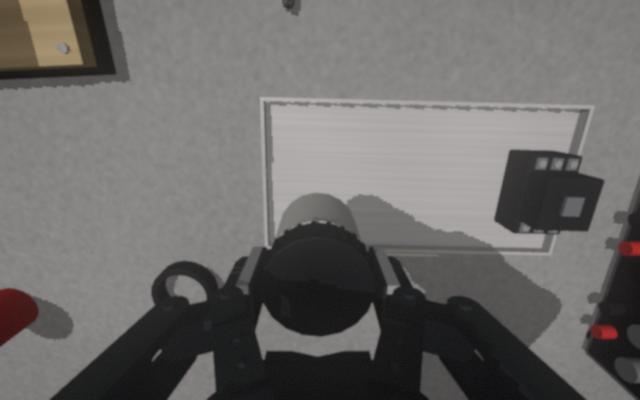

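The wrist picture shows the jar upright in the gripper at (318,270), with the tray outlined from (265,100) to (590,250) and the contactor at (550,190). The tray measures 301 x 152 mm, centred at (0.492, -0.359), which matches its given size. I'm placing the jar at about (0.492, -0.31).

Emit:
step_arm(targets=[0.01, -0.001, 0, 0, 0.025, -0.003, 0, 0, 0.04, -0.005, 0, 0, 0.0485, -0.006, 0.01, 0, 0.0485, -0.006, 0.03, 0, 0.0485, -0.006, 0.05, 0, 0.0485, -0.006, 0.07, 0, 0.0485, -0.006, 0.083, 0, 0.0485, -0.006, 0.09, 0, 0.0485, -0.006, 0.094, 0, 0.0485, -0.006, 0.096, 0, 0.0485, -0.006, 0.096, 0])

```text
t: 25.37
tool_pos: [0.4926, -0.3106, 0.0267]
tool_rot: [-2.213, 2.217, -0.012]
contact_force: [0.6, -0.6, -1.0]
opening: 0.0533
```

```bash
python3 - <<'E'
from h import *
np.set_printoptions(precision=4,suppress=True)
weigh(3)
E
```

```text
F mean [ 0.3811  0.0355 -0.8727] sd [0.5037 0.2567 0.2389] eff [ -0.005  -37.7243 -32.4851   0.0241  -0.0207  -0.0004] pos [ 0.493  -0.3109  0.0276] open 0.05265954868469287 t 25.5167
```

Emit:
step_arm(targets=[0, 0, 0.002, 0, 0, 0, 0.004, 0, 0, 0, 0.005, 0, 0, 0, 0.0055, 0, 0, 0, 0.006, 0, 0, 0, 0.006, 0])

```text
t: 26.02
tool_pos: [0.4929, -0.3108, 0.0214]
tool_rot: [-2.213, 2.217, -0.013]
contact_force: [-0.1, -0.1, -0.5]
opening: 0.0526
```

```bash
python3 - <<'E'
from h import *
np.set_printoptions(precision=4,suppress=True)
weigh(3)
E
```

```text
F mean [ 0.2136 -0.3216 -1.1588] sd [0.7173 0.4235 0.3035] eff [  0.0014 -38.3187 -32.61     0.0245  -0.0301  -0.    ] pos [ 0.4931 -0.3109  0.0216] open 0.05288075281506217 t 26.1667
```

Emit:
step_arm(targets=[0, 0, 0.0005, 0, 0, 0, 0.001, 0, 0, 0, 0.0015, 0, 0, 0, 0.0015, 0])

```text
t: 26.5
tool_pos: [0.4934, -0.311, 0.0211]
tool_rot: [-2.213, 2.217, -0.014]
contact_force: [-2.5, 2.2, 4.0]
opening: 0.0529
```

```bash
python3 - <<'E'
from h import *
np.set_printoptions(precision=4,suppress=True)
weigh(3)
E
```

```text
F mean [-2.1296  2.3946  5.4919] sd [0.7677 0.4152 0.1995] eff [ -0.5085 -35.2954 -31.0035  -0.1064  -0.7422  -0.0105] pos [ 0.4935 -0.3111  0.021 ] open 0.05274982047885833 t 26.65
```

It's down on the tray floor. I'm releasing it and rising.

Emit:
step_arm(targets=[0, 0, 0, 0, 0, 0, 0, 0, 0, 0, 0, 0, 0, 0, 0, 0, 0, 0, 0, 0, 0, 0, 0, 0, 0, 0, 0, 0, 0, 0, 0, 0], grip=0.085)

```text
t: 27.32
tool_pos: [0.4934, -0.311, 0.021]
tool_rot: [-2.213, 2.217, -0.014]
contact_force: [-0.0, 0.0, 0.3]
opening: 0.0849
```

Emit:
step_arm(targets=[0, 0, -0.01, 0, 0, 0, -0.03, 0, 0, 0, -0.06, 0, 0, 0, -0.1, 0, 0, 0, -0.14, 0, 0, 0, -0.18, 0, 0, 0, -0.185, 0, 0, 0, -0.185, 0])

```text
t: 27.98
tool_pos: [0.493, -0.3127, 0.212]
tool_rot: [-2.212, 2.216, -0.03]
contact_force: [-1.1, -0.0, -0.4]
opening: 0.0853
```

```bash
python3 - <<'E'
from h import *
np.set_printoptions(precision=4,suppress=True)
p=imaging.get_image("wrist"); save(p,"w9"); print(lid(p,.493,-.311,z=.075),axes()[1])
print(monitor.get_obs()["tool_pos"],shift([.4425,.2986,.2]))
E
```

```text
(1896, array([ 0.4931, -0.3114]), 0.02759002335369587, array([ 0.4938, -0.3116,  0.0747])) [[-0.0018 -0.9999  0.0161]
 [-1.      0.0018 -0.0026]
 [ 0.0026 -0.0161 -0.9999]]
[ 0.4917 -0.3116  0.2083] [-0.6101  0.0504  0.0059]
```

View pics/w9.png

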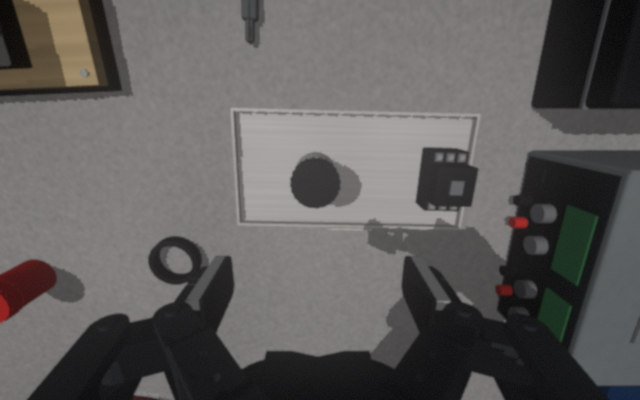

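The light jar stands upright on the tray floor, its lid at (316,182) and measured at (0.493, -0.311, 0.075). The contactor is untouched at (447,180). Now for jar B.

Emit:
step_arm(targets=[-0.04, 0.003, 0, 0, -0.08, 0.006, 0, 0, -0.12, 0.01, 0, 0, -0.16, 0.013, 0, 0, -0.2, 0.016, 0, 0, -0.24, 0.02, 0, 0, -0.28, 0.023, 0, 0, -0.32, 0.026, 0, 0, -0.36, 0.03, 0, 0, -0.4, 0.033, 0, 0, -0.44, 0.036, 0, 0, -0.47, 0.039, 0, 0])

```text
t: 29.03
tool_pos: [0.4514, 0.1609, 0.2037]
tool_rot: [-2.217, 2.217, -0.016]
contact_force: [0.9, -0.6, 0.3]
opening: 0.0852
```

```bash
python3 - <<'E'
from h import *
np.set_printoptions(precision=4,suppress=True)
print(shift([.4425,.2986,.2]),axes()[1])
E
```

```text
[-0.1377  0.0089  0.0032] [[-0.0002 -0.9999  0.0116]
 [-1.      0.0001 -0.0028]
 [ 0.0028 -0.0116 -0.9999]]
```

Emit:
step_arm(targets=[-0.04, 0.003, 0, 0, -0.08, 0.006, 0, 0, -0.115, 0.008, 0, 0, -0.137, 0.009, 0, 0, -0.137, 0.009, 0.003, 0, -0.137, 0.009, 0.003, 0, -0.137, 0.009, 0.003, 0])

```text
t: 29.62
tool_pos: [0.4414, 0.2968, 0.1979]
tool_rot: [-2.22, 2.22, -0.015]
contact_force: [-0.1, -0.5, 0.5]
opening: 0.0849
```

```bash
python3 - <<'E'
from h import *
np.set_printoptions(precision=4,suppress=True)
p=imaging.get_image("wrist"); save(p,"w10"); l=lid(p,.4425,.2986); print(l,axes()[1])
print(monitor.get_obs()["tool_pos"],shift([l[1][0],l[1][1],.0165]))
E
```

```text
(2032, array([0.4424, 0.2986]), 0.02766156755387783, array([0.4433, 0.2986, 0.0717])) [[-0.0012 -1.      0.0092]
 [-1.      0.0012 -0.0044]
 [ 0.0044 -0.0093 -0.9999]]
[0.4418 0.2966 0.1986] [-0.0027  0.0011  0.1821]
```

View pics/w10.png

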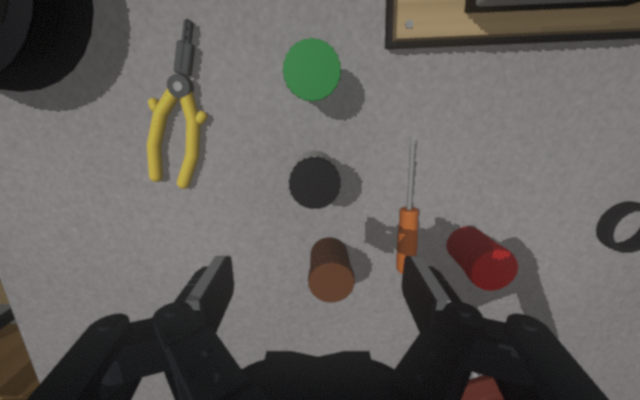

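The wrist picture shows B's black lid at (315,182), between the green and brown decoys. I'm gripping it and lifting.

Emit:
step_arm(targets=[-0.003, 0.001, 0.03, 0, -0.003, 0.001, 0.06, 0, -0.003, 0.001, 0.09, 0, -0.003, 0.001, 0.11, 0, -0.003, 0.001, 0.13, 0, -0.003, 0.001, 0.15, 0, -0.003, 0.001, 0.165, 0, -0.003, 0.001, 0.177, 0, -0.003, 0.001, 0.182, 0, -0.003, 0.001, 0.182, 0, -0.003, 0.001, 0.182, 0])

```text
t: 30.58
tool_pos: [0.443, 0.2986, 0.0171]
tool_rot: [-2.216, 2.221, -0.016]
contact_force: [0.3, 0.1, 0.8]
opening: 0.085
```

Emit:
step_arm(targets=[0, 0, 0, 0, 0, 0, 0, 0, 0, 0, 0, 0, 0, 0, 0, 0, 0, 0, 0, 0, 0, 0, 0, 0, 0, 0, 0, 0, 0, 0, 0, 0, 0, 0, 0, 0, 0, 0, 0, 0], grip=0.03, force=45)

```text
t: 31.42
tool_pos: [0.4441, 0.2993, 0.0187]
tool_rot: [-2.215, 2.219, -0.017]
contact_force: [-1.5, 0.6, 5.4]
opening: 0.0527
```

Emit:
step_arm(targets=[0, 0, -0.005, 0, 0, 0, -0.015, 0, 0, 0, -0.03, 0, 0, 0, -0.05, 0, 0, 0, -0.075, 0, 0, 0, -0.1, 0, 0, 0, -0.125, 0, 0, 0, -0.15, 0, 0, 0, -0.17, 0, 0, 0, -0.183, 0, 0, 0, -0.19, 0, 0, 0, -0.19, 0])

```text
t: 32.42
tool_pos: [0.4423, 0.3001, 0.2101]
tool_rot: [-2.214, 2.217, -0.018]
contact_force: [-0.8, 0.6, -3.7]
opening: 0.0526
```

```bash
python3 - <<'E'
from h import *
np.set_printoptions(precision=4,suppress=True)
weigh(6); print(axes()[1])
print(shift([.643,.081,.210]))
p=imaging.get_image("scene"); save(p,"c11")
E
```

```text
F mean [-0.2044  0.3036 -3.2281] sd [0.2946 0.2901 0.2603] eff [  0.0157 -32.0642 -39.9614  -0.029   -0.026   -0.    ] pos [0.441  0.2995 0.2068] open 0.05289354923139199 t 32.7167
[[-0.0016 -1.      0.0093]
 [-1.      0.0016 -0.0044]
 [ 0.0044 -0.0093 -0.9999]]
[ 0.2181 -0.2024 -0.0004]
```

View pics/c11.png

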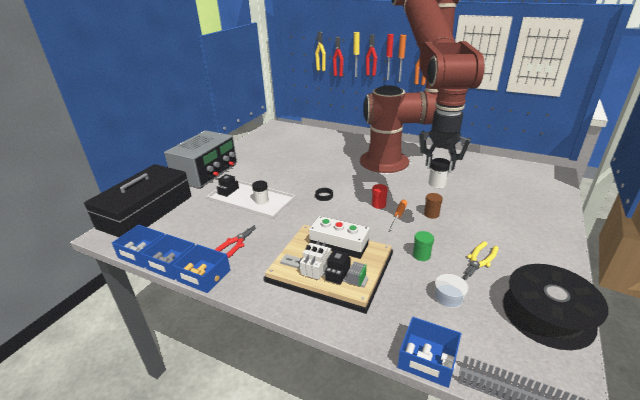

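The scene picture shows the light jar upright on the tray at (260,192), jar B lifted at (438,172) and everything else in place. I'm carrying B over to the box.

Emit:
step_arm(targets=[0.006, -0.0055, 0, 0, 0.018, -0.017, 0, 0, 0.037, -0.034, 0, 0, 0.058, -0.054, 0, 0, 0.08, -0.074, 0, 0, 0.102, -0.095, 0, 0, 0.124, -0.115, 0, 0, 0.146, -0.136, 0, 0, 0.168, -0.156, 0, 0, 0.188, -0.175, 0, 0, 0.2, -0.186, 0, 0, 0.206, -0.192, 0, 0])

```text
t: 33.77
tool_pos: [0.6339, 0.091, 0.2092]
tool_rot: [-2.215, 2.224, -0.015]
contact_force: [0.1, -0.6, -2.5]
opening: 0.0528
```

```bash
python3 - <<'E'
from h import *
np.set_printoptions(precision=4,suppress=True)
p=imaging.get_image("wrist"); save(p,"w12")
p=imaging.get_image("scene")
for m in imaging.mark_of("box_top",p)[:1]: print(m["score"],px2w(p,*m["uv"],z=.098))
print(monitor.get_obs()["tool_pos"],shift([.643,.082,.210]))
E
```

```text
0.65 [0.79   0.4109 0.098 ]
[0.6325 0.0934 0.2095] [ 0.0114 -0.0105 -0.0004]
```

View pics/w12.png

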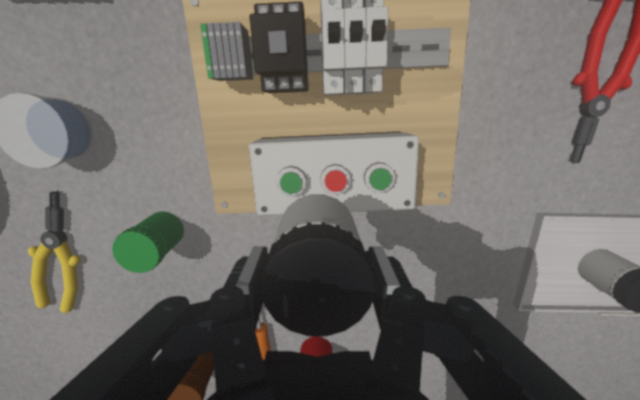

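```bash
python3 - <<'E'
from h import *
np.set_printoptions(precision=4,suppress=True)
p=imaging.get_image("wrist")
X,ok=cloud(p); m=ok&(abs(X[...,2]-.098)<.004)&(X[...,0]>.57)&(X[...,0]<.72)&(X[...,1]>-.1)&(X[...,1]<.25)
print(cv2.minAreaRect(X[m][:,:2].astype(np.float32)),m.sum())
for uv in [(335,181),(336,180)]: print(px2w(p,*uv),px2w(p,*uv,z=.112))
for uv in [(252,145),(416,135),(258,152),(410,145),(264,209),(410,203)]: print(uv,px2w(p,*uv,z=.098))
E
```

```text
((0.6461454033851624, 0.07304146885871887), (0.07410839200019836, 0.162172332406044), 2.094540596008301) 9025
[0.6445 0.0759 0.1118] [0.6446 0.0759 0.112 ]
[0.6454 0.0749 0.1115] [0.6456 0.075  0.112 ]
(252, 145) [0.6763 0.1538 0.098 ]
(416, 135) [ 0.685  -0.0001  0.098 ]
(258, 152) [0.6697 0.1486 0.098 ]
(410, 145) [0.6758 0.0047 0.098 ]
(264, 209) [0.6122 0.1462 0.098 ]
(410, 203) [ 0.618  -0.0007  0.098 ]
```

The cover measures 74 x 162 mm, matching its given size, and is centred at (0.646, 0.073). The red middle button is at (0.645, 0.0755). Combining these, I'm aiming for (0.645, 0.075).

```bash
python3 - <<'E'
from h import *
np.set_printoptions(precision=4,suppress=True)
print(monitor.get_obs()["tool_pos"],shift([.645,.075,.210]))
E
```

```text
[0.6322 0.094  0.2096] [ 0.019  -0.0129 -0.0002]
```

Emit:
step_arm(targets=[0.004, -0.003, 0, 0, 0.01, -0.007, 0, 0, 0.016, -0.011, 0, 0, 0.019, -0.013, 0, 0, 0.019, -0.013, 0, 0, 0.019, -0.013, 0, 0, 0.019, -0.013, 0, 0, 0.019, -0.013, 0, 0, 0.019, -0.013, 0, 0])

```text
t: 34.72
tool_pos: [0.645, 0.0752, 0.2097]
tool_rot: [-2.218, 2.22, -0.013]
contact_force: [-0.1, 0.0, -4.3]
opening: 0.0525
```

```bash
python3 - <<'E'
from h import *
np.set_printoptions(precision=4,suppress=True)
weigh(10);o,R=axes();print(R,o["dq"])
for n in ["side","scene"]:
    p=imaging.get_image(n); save(p,n+"13")
    X,ok=cloud(p); g=p["color"].astype(int).min(-1)
    m=ok&(np.hypot(X[...,0]-.645,X[...,1]-.075)<.06)&(X[...,2]>.13)&(X[...,2]<.235)&(g>110)
    print(n,m.sum(),X[m].min(0),X[m].max(0))
    print("tray jar",lid(p,.493,-.311,z=.075))
E
```

```text
F mean [-0.0021 -0.147  -3.674 ] sd [0.4036 0.5244 0.5514] eff [  0.0008 -43.8055 -39.2349  -0.016   -0.0232  -0.    ] pos [0.6451 0.075  0.2098] open 0.052852697744331024 t 35.2167
[[-0.0011 -1.      0.0087]
 [-1.      0.001  -0.0035]
 [ 0.0035 -0.0087 -1.    ]] [-0.0016 -0.0005  0.0009 -0.0008 -0.0011 -0.0003]
side 138 [0.6172 0.0716 0.1894] [0.6647 0.1034 0.2307]
tray jar (121, array([ 0.4914, -0.3097]), 0.02860408090054989, array([ 0.4918, -0.3082,  0.0743]))
scene 257 [0.6358 0.0522 0.1872] [0.671  0.1021 0.2349]
tray jar (77, array([ 0.4945, -0.3097]), 0.02801860310137272, array([ 0.4952, -0.308 ,  0.0733]))
```

View pics/side13.png

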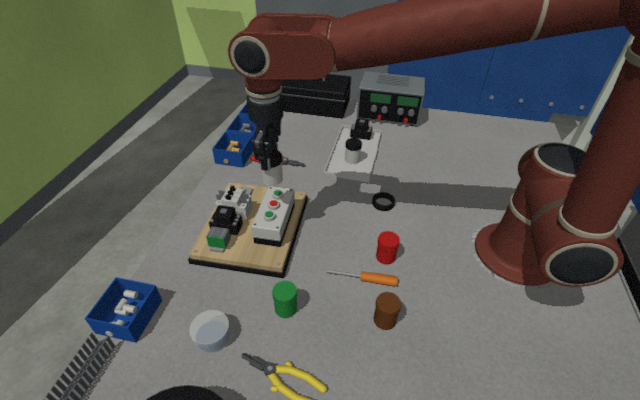

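View pics/scene13.png

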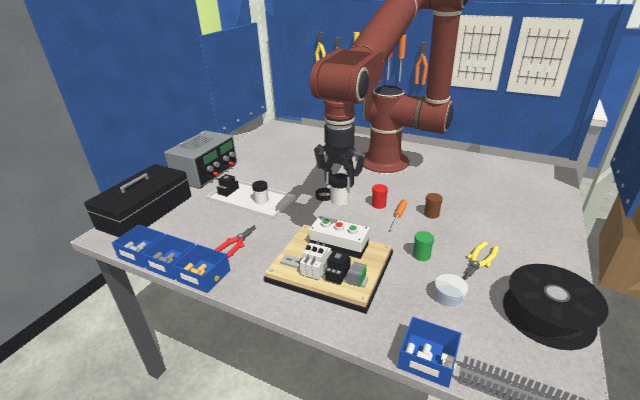

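Both pictures show the heavy jar held upright over the control box, at side (272,172) and scene (340,190). Its underside is at about z = 0.19, roughly 92 mm above the cover. The light jar stands on the tray, at side (353,150), and everything else is where it was. The arm is still, so I'm handing in.

```bash
python3 -c "
from h import *
print(ticket.finish_job())"
```

```text
the job is handed in; nothing more can be done
None
```

I lifted both jars, put the lighter one on the tray, and handed in at about 35 s with the heavier one held over the control box.

- **Weights:** Jar A, by the red jar, read about 0.65 N (65 g). Jar B, between the green and brown jars, read about 3.3 N (340 g), so B is the heavier.
- **Light jar:** A stands upright and released on the tray floor at (0.493, -0.311). Its lid top is at 75 mm, as expected for a 72 mm jar on a 3 mm floor, and it is well clear of the contactor.
- **Heavy jar:** B is held still at (0.645, 0.075), with its underside about 92 mm above the cover. The tool is tilted about 0.5° and the arm was at rest.
- **Rest of the scene:** In the last pictures the contactor, screwdriver, pliers, cutters, tape, tub and coloured jars all appear where they started. I checked this by eye only.

**Checks that disagreed:**
- **Box centre:** The estimates spread over about 10 mm in y, from 0.073 to 0.083. I used the cover fit and the middle button, which agreed to within 3 mm. One late network mark for the box was plainly wrong (0.79, 0.41), so I ignored it.
- **Jar B's spot:** Setting B back down after weighing left it about 1–2 mm from where it started.

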